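# Set the saline jug by the bowl, spout towards it

## Task

Set the dental table up for rinsing: pick up the steel jug with the orange handle and stand it upright in the middle of the round white rest pad, with its spout pointing at the middle of the steel bowl, ready to pour. Set it down rather than dropping it, and leave the bowl and the green-handled jug where they stand.

Things in the scene. Friction and masses are not known exactly. Their poses are not given: they have to be found in the camera images.
- orange_jug: Open steel jug, round straight body 52 mm across, 75 mm high, wall 3 mm, 100 to 200 g. V-shaped spout at the rim reaches 43 mm from the axis (53 to 75 mm high); opposite, an orange D handle 10 mm thick reaches 61 mm (13 to 69 mm high). Thin orange ring at the foot. The bare sides, across the spout-handle line, are free to grip. Origin: centre of underside; +x out through the spout, z up.
- green_jug: A jug of the same make and size, but with a green handle and foot ring; to be left alone. Same origin and axes as the orange one. The two stand upright on the table in either order, at any of various headings.
- rest_pad: Round white rest pad with a grey disc in its middle, 90 mm in diameter, 4 mm thick, fixed flat on the table. Origin: centre of its underside, at table height; its heading means nothing.
- bowl: Round stainless-steel bowl, 90 mm across the rim, 35 mm high, loose on the table, its centre 140 to 170 mm from the centre of the rest pad. The larger of two bowls (the other is a white ceramic dish 44 mm across). Origin: centre of its underside; its heading means nothing.
Mind the look-alikes: they are no part of the job. What is shaped like the bowl but brown is not meant. Leave any purple look-alike of the orange_jug alone.

How it is judged:
By the outcome, as a careful person would: the job done as asked, in the order asked, and still so for the second after the job is handed in, with the robot touching nothing.
It also fails if it takes over 32 s, if anything falls off the work surface, if the arm or the gripper's body presses on something with over 40 N, if the wrist force passes 120 N, or if a joint passes its speed limit or range.

## Robot

A 6-joint arm with a two-finger parallel gripper is mounted at the origin on the work surface. World frame = base frame: x ahead of the robot, y to its left, z up, the work surface at z = 0. Lengths are in m, angles in rad, forces in N, time in s.
With the tool pointing down it reaches from about 0.375 to 0.9 m from the base axis. Payload 3.1 kg.
Tool frame: the origin (TCP) lies at the centre of the arm's flange, where the gripper is bolted on; the fingertips stand 173 mm ahead of it and the grasp point (between the pads) lies 155 mm ahead of it (tip_extent is the distance from the TCP to the fingertips, in m); z points along the fingers, y is the direction in which the jaws open and shut (so a half turn about z gives the same grasp; the last joint's range is limited). The gripper opens to 85 mm and grips with 20 to 120 N. Pads are 22 mm wide; open, the fingers measure 114 mm over their backs; the gripper's body (76 mm by 85 mm) begins 54 mm behind the grasp point. The pads swing forward as they close: fully open they stand 13 mm farther back than shut.
Start: joints at [1.004, 0.527, 1.433, -0, 1.181, -0.178], TCP at [0.237, 0.578, 0.405] pointing down, gripper open.
Joint ranges: [-3.08, 3.08], [-0.75, 2.2], [0.22, 2.44], [-1.43, 4.57], [0, 2.65], [-2.85, 2.85]. Speed limits (rad/s): [2.79, 2.79, 3.14, 3.14, 3.14, 3.14].

## Interface

Orientations are given as a unit quaternion [x, y, z, w].
In Python, from station import sense, snapshot, sign_off, tip_extent gives the robot as it stands. The module is installed in compiled form; this text tells all that it offers.
- The arm moves only by the tool servo_tool, never from a script. Its argument "rows" is a list of rows, each a list of 3 entries, a list of its own where there are three numbers: the shift along the tool's x, y, z in mm, then the turn about the tool's z in degrees, then the opening, from -1 (shut) to 1 (fully open), so that 0 is half open. A call has 1 to 8 rows; each row is the pose to reach, as a shift and turn from the pose measured when the call began, along the tool's axes at that moment; what a row does not reach only later rows make up. A row lasts 1/10 s, in which the tool goes at most 50 mm and 8.59 degrees, less where a joint would pass 70% of its speed; a pose out of reach is approached as far as the arm can. A call with a gripper value outside its range is refused whole. The fingers move at their own pace and stop on an object; "force" is the grip in N (left out, the last holds). Time passes only in rows, so rows that repeat a pose let the fingers close. It gives the time, the measured TCP pose, the force and the opening at its end, in the units of the state.
- sense(): the state, without advancing time (a new reading comes with each control period).
- snapshot(name): name is "side" or "top" or "wrist"; returns a dict with "image" (384x512x3 uint8, blue, green, red), "z_map" (384x512 float32, m along the optical axis (not along the pixel's ray), 0 where there is no reading), "vertical_fov" (degrees; the focal length in pixels is half the picture's height over the tangent of half this angle, whatever the lens; pixels are square), "cx", "cy" (the principal point, pixels), "k1" (the pictures are not rectified: a ray, as slopes to the right and down, at radius r is drawn at 1 + k1 r^2 times it, then the intrinsics apply), "cam_to_world" (4x4, takes a point from camera to world coordinates). Camera axes: x right, y down, z forward; pixel columns grow to the right and rows downward; lengths in m; the calibration is good to about 2 mm. A picture is of the moment at which its call begins.
- sign_off(): hands the job in, once; it reports no verdict.
The state is a dict: "t": time; "q": joint angles; "qd": joint speeds; "tau": joint torques, N m; "tcp_pos": TCP position; "tool_rot": TCP orientation; "force": force on the tool from outside, world axes, zero at the start; "ft_torque": the same for the moment, N m; "finger_gap": opening from 0.0 (shut) to 1.0 (fully open).
Only numpy, scipy, OpenCV 4.12 (cv2) and the standard library are available. Lean on these libraries where they do the work, as an engineer would, in place of code of your own. Each camera call takes 0.05 s, during which the arm holds its last target. There are 200 camera calls.

## Working session

There is one attempt and no reset: what is moved stays moved. The work goes in short steps, Python scripts to look and compute and a tool call to move; the robot and the scene stay as the last step left them, time stands still between calls to the robot, and variables do not carry over. Pictures are saved under pics/ and viewed, about 8 in all and at most 12, crops included, and the job is handed in when it is done.

Besides the shell and the picture viewer there is one more tool, called as a command line: name --argument value ..., lists and objects as JSON in quotes. servo_tool: Moves the arm, as the interface text tells. Its arguments: {"type":"object","properties":{"rows":{"type":"array"},"force":{"type":"number"}},"required":["rows"]}

```bash
mkdir -p pics
cat > h.py <<'E'
import numpy as np, cv2
from station import sense, snapshot
def snap(n):
    s=snapshot(n); np.savez('%s.npz'%n,**{k:np.array(v) for k,v in s.items()}); return s
def load(n): return dict(np.load('%s.npz'%n))
def intr(s):
    h=s['image'].shape[0]; f=h/2/np.tan(np.radians(float(s['vertical_fov']))/2)
    return f,float(s['cx']),float(s['cy']),float(s['k1'])
def rays(s,uv):
    f,cx,cy,k=intr(s); d=(np.atleast_2d(uv).astype(float)-[cx,cy])/f; p=d.copy()
    for _ in range(20): p=d/(1+k*(p**2).sum(1,keepdims=True))
    return np.c_[p,np.ones(len(p))]
def at_z(s,uv,z):
    T=s['cam_to_world']; r=rays(s,uv)@T[:3,:3].T; o=T[:3,3]
    return o+r*((z-o[2])/r[:,2])[:,None]
def cloud(s):
    h,w=s['z_map'].shape; v,u=np.mgrid[:h,:w]; p=rays(s,np.c_[u.ravel(),v.ravel()])*s['z_map'].reshape(-1,1)
    return (p@s['cam_to_world'][:3,:3].T+s['cam_to_world'][:3,3]).reshape(h,w,3)
E
python3 - <<'E'
from h import *
for n in('top','side'):
    s=snap(n); cv2.imwrite(f'pics/{n}1.png',cv2.resize(s['image'],(800,600),interpolation=cv2.INTER_CUBIC)); print(n,intr(s),s['cam_to_world'].round(3).tolist())
print(sense())
E
```

```text
top (np.float64(486.361266567245), 249.80345115781412, 192.83468944855, 0.04914337197881268) [[0.023, -0.987, 0.157, 0.335], [-0.999, -0.026, -0.021, -0.081], [0.025, -0.156, -0.987, 1.197], [0.0, 0.0, 0.0, 1.0]]
side (np.float64(349.38785593407846), 251.89621117213656, 189.3591752068552, -0.10094780353158675) [[0.777, -0.405, 0.481, 0.056], [-0.629, -0.481, 0.611, -0.678], [-0.016, -0.777, -0.629, 0.629], [0.0, 0.0, 0.0, 1.0]]
{'t': 0.1, 'q': array([ 1.00347904e+00,  5.28361781e-01,  1.43378124e+00,  3.71611479e-06,
        1.18141863e+00, -1.78493048e-01]), 'qd': array([-0.00050307, -0.00224318, -0.0052202 ,  0.00020407,  0.00081095,
       -0.00051234]), 'tau': array([ 8.13702773e-04, -4.43298519e+01, -1.78587681e+01, -1.84797691e-04,
        3.88796150e-03,  5.49274930e-06]), 'tcp_pos': array([0.23673406, 0.5780899 , 0.40383592]), 'tool_rot': array([ 1.93190363e-01,  9.81160799e-01, -9.16209785e-04, -3.60274743e-04]), 'force': array([ 0.2304321 ,  0.55531077, -0.12311996]), 'ft_torque': array([-0.02635345,  0.00946967,  0.02025718]), 'finger_gap': 1.0008970960716006}
```

View pics/top1.png

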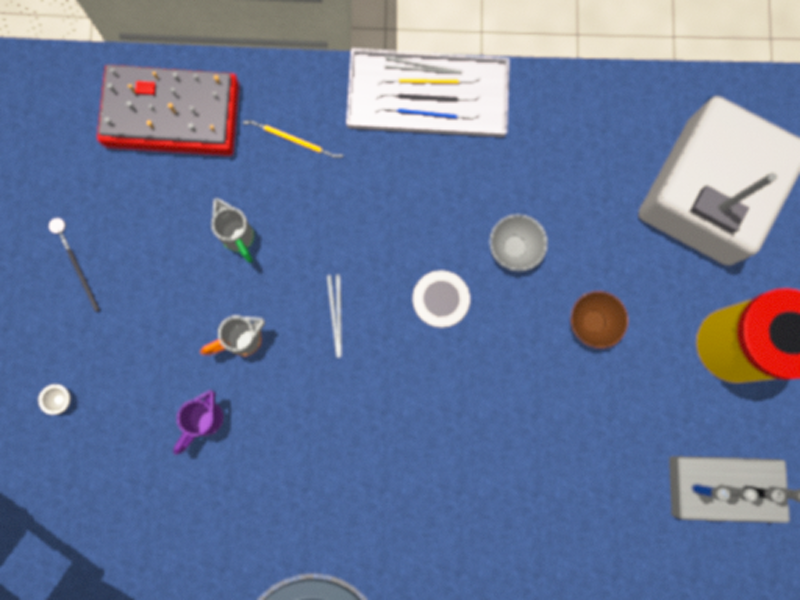

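View pics/side1.png

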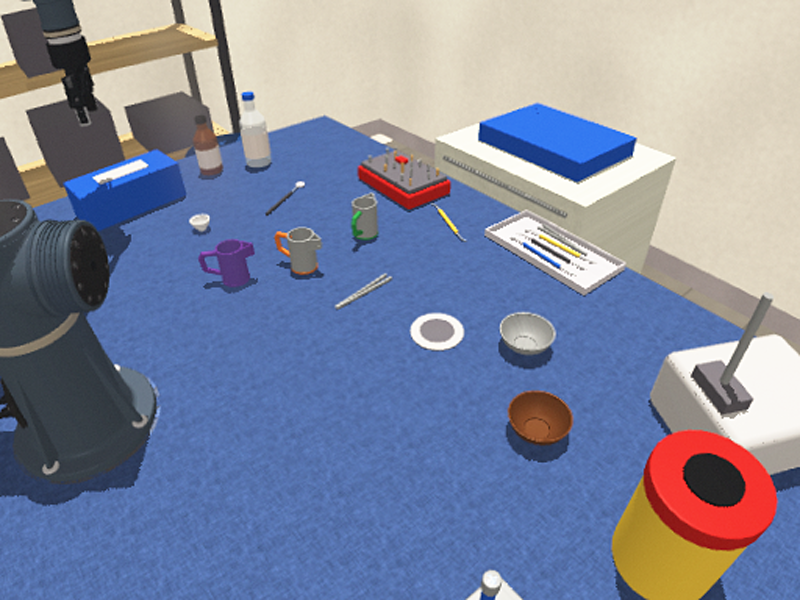

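The two views show three jugs (top picture, 800x600): green (230,225), orange (238,335) and purple (200,418). Steel bowl is at (518,243), brown at (599,320), the pad at (441,298). The orange-handled steel jug at (238,335) fits the description; I'll confirm it in an enlarged crop.

Run:
```python
from h import *
s=load('top'); im=s['image']
a=cv2.resize(im[190:250,120:180],(480,480),interpolation=cv2.INTER_CUBIC)  # x8
b=cv2.resize(im[130:220,255:360],None,fx=3,fy=3,interpolation=cv2.INTER_CUBIC)
c=np.zeros((480,800,3),np.uint8); c[:,:480]=a; c[:270,484:484+315]=b; cv2.imwrite('pics/crop1.png',c)
P=cloud(s)
hsv=cv2.cvtColor(im,cv2.COLOR_BGR2HSV)
def near(u,v,r): 
    m=np.zeros(im.shape[:2],np.uint8); cv2.circle(m,(u,v),r,255,-1); return m>0
for n,(u,v),zr in (('orange',(152,214),(.068,.082)),('green',(147,143),(.068,.082)),('purple',(128,267),(.068,.082)),('bowl',(331,155),(.028,.04))):
    m=near(u,v,30 if n!='bowl' else 28)&(P[...,2]>zr[0])&(P[...,2]<zr[1]); q=P[m]
    c,r=cv2.minEnclosingCircle(q[:,:2].astype(np.float32)); print(n,len(q),np.round(c,4),round(r,4), 'med',np.median(q,0).round(4))
m=near(282,191,22)&(hsv[...,1]<60); ys,xs=np.nonzero(m); 
cn=max(cv2.findContours(m.astype(np.uint8),0,1)[0],key=cv2.contourArea)
e=cv2.fitEllipse(cn); print('pad',e, at_z(s,[e[0]],.004).round(4))
m=near(331,155,26)&(hsv[...,1]<70)
cn=max(cv2.findContours(m.astype(np.uint8),0,1)[0],key=cv2.contourArea)
e=cv2.fitEllipse(cn); print('bowl',e, at_z(s,[e[0]],.035).round(4))
m=near(147,217,26)&(hsv[...,1]>180)&(hsv[...,0]<20)&(P[...,2]>.03); q=P[m]; print('handle',len(q),q.mean(0).round(4),'table z',P[300:330,250:300,2].mean())
```

```text
orange 151 [0.4596 0.1251] 0.0464 med [0.4657 0.1159 0.0733]
green 156 [0.6231 0.1397] 0.0487 med [0.6294 0.1425 0.0724]
purple 161 [0.3343 0.1753] 0.0457 med [0.3403 0.1698 0.0726]
bowl 214 [ 0.6204 -0.305 ] 0.0455 med [ 0.6322 -0.31    0.0336]
pad ((281.9588317871094, 190.85745239257812), (36.374168395996094, 36.81983947753906), 118.70634460449219) [[ 0.5316 -0.1871  0.004 ]]
bowl ((331.4814758300781, 155.09219360351562), (35.92232894897461, 36.70149612426758), 131.1180419921875) [[ 0.6187 -0.305   0.035 ]]
handle 45 [0.439  0.1601 0.0605] table z 0.0054970655828685214
```

View pics/crop1.png

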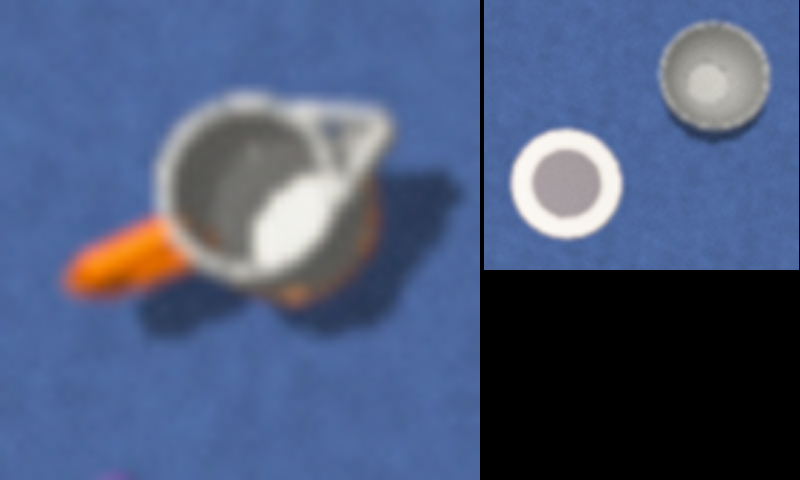

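The crop confirms it: bare steel body and orange handle, with the handle end at crop (68,285), the spout tip at (392,125) and the rim centre near (247,190). The steel bowl and the pad are the right pair. Next I work out the jug's pose.

```bash
cat >> h.py <<'E'
def fit_rim(P,c0,zr=(.069,.082)):
    # centre from rim points, excluding spout and handle
    m=(P[...,2]>zr[0])&(P[...,2]<zr[1])&(np.hypot(P[...,0]-c0[0],P[...,1]-c0[1])<.07); q=P[m]; c=np.array(c0[:2])
    from scipy.optimize import least_squares
    r=least_squares(lambda p:np.hypot(*(q[:,:2]-p).T)-.0245,c,loss='soft_l1',f_scale=.002); return r.x,len(q)
def to_tool(dw,s):
    from scipy.spatial.transform import Rotation as R
    return R.from_quat(s['tool_rot']).inv().apply(dw)
def yang(s):
    from scipy.spatial.transform import Rotation as R
    y=R.from_quat(s['tool_rot']).as_matrix()[:,1]; return np.degrees(np.arctan2(y[1],y[0]))
E
python3 - <<'E'
from h import *
s=load('top'); st=sense()
uv=lambda u,v:(u/8+120-.44,v/8+190-.44)
c=at_z(s,[uv(247,190)],.075)[0]; t=at_z(s,[uv(392,125)],.073)[0]; h=at_z(s,[uv(68,285)],.06)[0]
f,n=fit_rim(cloud(s),c); print('c',c,'fit',f,n,'tip',t,'handle',h)
for a,b in((h,t),(c,t),(h,c)): d=b-a; print('heading',np.degrees(np.arctan2(d[1],d[0])),np.hypot(*d[:2]))
print('yang',yang(st)); d=np.array([c[0],c[1],.36])-st['tcp_pos']; print(to_tool(d,st)*1000)
E
```

```text
c [0.45935618 0.12211404 0.075     ] fit [0.4616745  0.12118504] 137 tip [0.47952235 0.08188737 0.073     ] handle [0.43208224 0.17471153 0.06      ]
heading -62.92956190532864 0.10424437307702175
heading -63.37478531240861 0.044998435488152966
heading -62.591421199312215 0.0592483279374069
yang 67.72195062940652
[-378.88139414 -337.45758916   44.35595916]
```

servo_tool --rows '[[[-20,-18,2],3,1],[[-50,-44,5],6,1],[[-85,-75,10],10,1],[[-120,-106,14],14,1],[[-155,-137,18],18,1],[[-190,-168,22],22,1],[[-215,-191,26],26,1],[[-230,-205,28],28,1]]'

```text
t: 0.9
tcp_pos: [0.3725, 0.2989, 0.3756]
tool_rot: [0.427, 0.904, -0.002, -0.0]
force: [0.2, 0.2, 0.1]
finger_gap: 0.997
```

Run:
```python
from h import *
st=sense(); print(st['t'],st['tcp_pos'],yang(st)); print(to_tool(np.array([.4603,.1217,.36])-st['tcp_pos'],st)*1000, 'turn',yang(st)-27)
```

```text
0.9 [0.37246873 0.29886515 0.37563032] 39.47317728023044
[-192.58257269  -44.77448576   15.91628473] turn 12.473177280230438
```

servo_tool --rows '[[[-30,-7,3],2,1],[[-65,-15,6],4,1],[[-100,-23,9],7,1],[[-140,-32,12],9,1],[[-170,-40,14],11,1],[[-187,-44,16],12.5,1],[[-192.5,-45,16],12.5,1],[[-192.5,-45,16],12.5,1]]'

```text
t: 1.7
tcp_pos: [0.4602, 0.1212, 0.3597]
tool_rot: [0.523, 0.852, -0.002, -0.001]
force: [0.4, 0.5, -0.2]
finger_gap: 1.0
```

Run:
```python
from h import *
s=snap('wrist'); st=sense(); print(st['t'],st['tcp_pos'],yang(st)); print(s['cam_to_world'].round(3).tolist())
cv2.imwrite('pics/w1.png',cv2.resize(s['image'],(800,600)))
f,n=fit_rim(cloud(s),(.4603,.1217)); print(f,n)
```

```text
1.75 [0.45979588 0.12181227 0.35974779] 26.96881547176665
[[0.892, 0.43, 0.141, 0.422], [0.452, -0.845, -0.287, 0.195], [-0.004, 0.32, -0.948, 0.329], [0.0, 0.0, 0.0, 1.0]]
[0.45902391 0.12392232] 1036
```

View pics/w1.png

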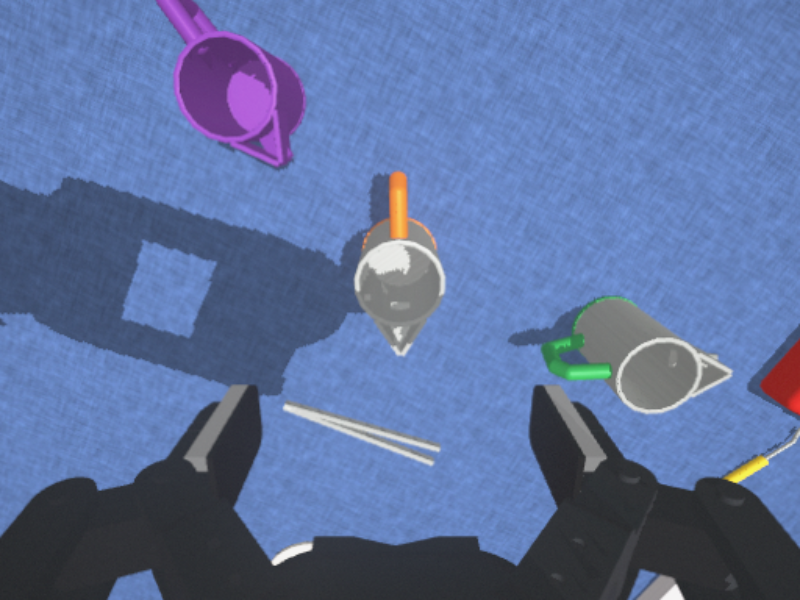

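The wrist view shows the orange jug centred between the fingers. Its handle end is at (398,172), the spout tip at (401,353) and the rim centre near (400,283). I'll refine the pose from these and from the depth.

Run:
```python
from h import *
s=load('wrist'); st=sense()
k=.64
uv=lambda u,v:(u*k-.2,v*k-.2)
t=at_z(s,[uv(401,352)],.074)[0]; h=at_z(s,[uv(398,172)],.06)[0]; c=at_z(s,[uv(400,283.5)],.075)[0]
print(t,h,c)
for a,b in((h,t),(c,t),(h,c)): d=b-a; print('heading',np.degrees(np.arctan2(d[1],d[0])),np.hypot(*d[:2]))
c=np.array([.4592,.1232]); print('shift',to_tool(np.array([*c,.197])-st['tcp_pos'],st)*1000)
```

```text
[0.4794903  0.08646514 0.074     ] [0.4311628  0.17747344 0.06      ] [0.45937648 0.12451079 0.075     ]
heading -62.030669955518604 0.10304396359946538
heading -62.13567235395799 0.04303530181813719
heading -61.95536750415428 0.06000878587683989
shift [  1.61984943   0.72306911 162.74513348]
```

servo_tool --rows '[[[2,0.5,20],-1,1],[[2,0.5,50],-1,1],[[2,0.5,80],-1,1],[[2,0.5,110],-1,1],[[2,0.5,135],-1,1],[[2,0.5,152],-1,1],[[2,0.5,161],-1,1],[[2,0.5,163],-1,1]]' --force 40

```text
t: 2.55
tcp_pos: [0.4583, 0.1243, 0.1961]
tool_rot: [0.515, 0.857, -0.002, -0.002]
force: [-0.9, 0.4, 0.8]
finger_gap: 1.0
```

servo_tool --rows '[[[0,0,0],0,0.6],[[0,0,0],0,0.4],[[0,0,0],0,0.3],[[0,0,0],0,0.2],[[0,0,0],0,0.1],[[0,0,0],0,-0.1],[[0,0,0],0,-0.3],[[0,0,0],0,-0.3]]' --force 40

```text
t: 3.35
tcp_pos: [0.4588, 0.1244, 0.1973]
tool_rot: [0.515, 0.857, -0.001, -0.0]
force: [0.5, 0.4, 5.1]
finger_gap: 0.61
```

servo_tool --rows '[[[0,0,0],0,-0.5],[[0,0,0],0,-0.5],[[0,0,-10],0,-0.5],[[0,0,-25],0,-0.5],[[0,0,-45],0,-0.5],[[0,0,-60],0,-0.5],[[0,0,-70],0,-0.5],[[0,0,-75],0,-0.5]]'

```text
t: 4.15
tcp_pos: [0.4589, 0.1246, 0.2734]
tool_rot: [0.515, 0.857, -0.001, 0.0]
force: [-0.1, 0.2, -0.3]
finger_gap: 0.603
```

Run:
```python
from h import *
s=snap('wrist'); st=sense(); print(st['t'],st['tcp_pos'],yang(st),st['force'],st['finger_gap'],st['ft_torque'])
cv2.imwrite('pics/w2.png',cv2.resize(s['image'],(800,600)))
print(to_tool(np.array([.5316,-.187,.285])-st['tcp_pos'],st)*1000)
```

```text
4.2 [0.45901445 0.1245955  0.27353168] 28.05678279723875 [-0.32016011  0.86040047 -0.49830232] 0.6094015915420342 [ 0.06114821 -0.0056172   0.0409111 ]
[-309.13598938  -82.51513172  -10.86876124]
```

View pics/w2.png

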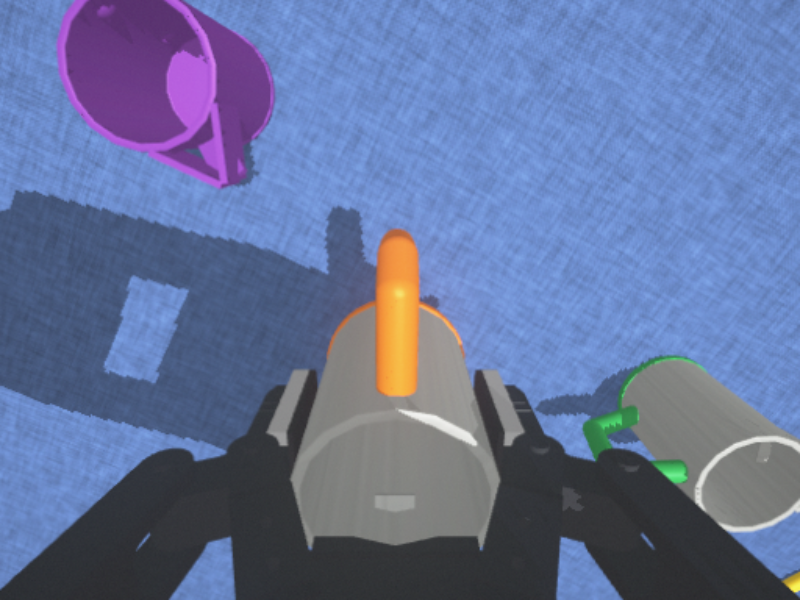

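The wrist view shows the jug held straight between the pads, handle at (398,310), clear of the table. Now to the pad, stopping above it.

servo_tool --rows '[[[-15,-4,0],-1,-0.5],[[-45,-12,-2],-2,-0.5],[[-80,-21,-4],-3,-0.5],[[-115,-31,-5],-4,-0.5],[[-150,-40,-6],-5,-0.5],[[-180,-48,-6],-6,-0.5],[[-205,-55,-6],-7,-0.5],[[-225,-60,-6],-8.4,-0.5]]'

```text
t: 5.0
tcp_pos: [0.512, -0.1039, 0.2793]
tool_rot: [0.451, 0.893, -0.001, -0.0]
force: [-0.2, -0.0, -1.8]
finger_gap: 0.61
```

Run:
```python
from h import *
st=sense(); print(st['t'],st['tcp_pos'],yang(st),st['finger_gap'])
print(to_tool(np.array([.5316,-.187,.275])-st['tcp_pos'],st)*1000, yang(st)-36.4)
s=load('side')
hsv=cv2.cvtColor(s['image'],cv2.COLOR_BGR2HSV)
for n,(u,v),r,z in(('pad',(280,212),20,.004),('bowl',(338,208),20,.035)):
    m=np.zeros(hsv.shape[:2],np.uint8); cv2.circle(m,(u,v),r+1,1,-1); m&=((hsv[...,1]<90)&(hsv[...,2]>(60 if n=='pad' else 100))).astype(np.uint8)
    cn=max(cv2.findContours(m,0,1)[0],key=cv2.contourArea); cn=cv2.convexHull(cn)[:,0].astype(float)
    w=at_z(s,cn,z); 
    if n=='bowl': w=cloud(s)[m>0]; w=w[abs(w[:,2]-.035)<.004]
    print(n,len(w),cv2.minEnclosingCircle(w[:,:2].astype(np.float32)))
```

```text
5.0 [ 0.51196766 -0.103936    0.27927015] 36.42559562300808 0.6097394268540943
[-78.49033989 -33.51644331   4.38244821] 0.025595623008079826
pad 19 ((0.5319392085075378, -0.18955035507678986), 0.048123832792043686)
bowl 132 ((0.6191933155059814, -0.30505993962287903), 0.04615218564867973)
```

servo_tool --rows '[[[-15,-6,1],0,-0.5],[[-35,-15,10],0,-0.5],[[-55,-24,20],0,-0.5],[[-70,-30,35],0,-0.5],[[-77,-33,45],0,-0.5],[[-79,-34,55],0,-0.5],[[-79,-34,58],0,-0.5],[[-79,-34,58],0,-0.5]]'

```text
t: 5.8
tcp_pos: [0.5309, -0.1868, 0.2207]
tool_rot: [0.45, 0.893, -0.001, -0.001]
force: [0.4, 0.9, -1.2]
finger_gap: 0.612
```

Run:
```python
from h import *
st=sense(); print(st['t'],st['tcp_pos'],yang(st),st['finger_gap'],st['force'])
o=[]
for n,(a,b,c,d) in(('top',(130,225,235,360)),('side',(150,250,215,348)),):
    s=snap(n); i=cv2.resize(s['image'][a:b,c:d],None,fx=4,fy=4,interpolation=cv2.INTER_CUBIC); o.append(i[:300 if n=='side' else 380,:500] if 0 else i)
w=snap('wrist')['image']; 
c=np.zeros((600,800,3),np.uint8); i=cv2.resize(o[0],(400,304)); c[:304,:400]=i; i=cv2.resize(o[1],(399,300)); c[:300,400:799]=i; c[304:600,:395]=cv2.resize(w,(395,296)); cv2.imwrite('pics/h1.png',c)
```

```text
5.8 [ 0.53093417 -0.18680089  0.22067139] 36.46001932087335 0.6117965353398763 [ 0.37106658  0.94597383 -1.20573679]
```

View pics/h1.png

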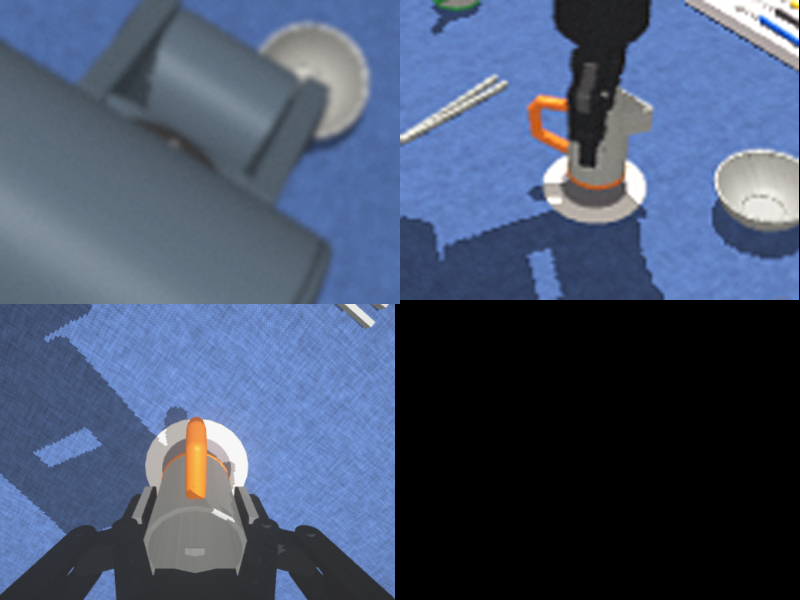

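Hovering (composite picture): the side panel shows the jug upright over the pad, its foot ring centred at (597,182) and the pad at (595,187). In the wrist panel pad and handle share the same column (197). I'll measure the pad and the foot ring in the wrist image.

```bash
cat > m.py <<'E'
from h import *
from scipy.optimize import least_squares
def arc(s,pts,z,R,c0):
    w=at_z(s,pts,z)[:,:2]; r=least_squares(lambda p:np.hypot(*(w-p).T)-R,c0,loss='soft_l1',f_scale=.001); return r.x,np.abs(r.fun).mean(),len(w)
def first_rows(m,us):  # topmost true pixel per column
    return np.array([(u,np.argmax(m[:,u])-.5) for u in us if m[:,u].any()])
E
python3 - <<'E'
from m import *
s=load('wrist'); im=s['image']; hsv=cv2.cvtColor(im,cv2.COLOR_BGR2HSV); st=sense()
k=512/395
blue=(hsv[...,0]>95)&(hsv[...,0]<130)&(hsv[...,1]>80)
m=~blue; m[:int(90*k)]=0   # rows above pad
us=[u for u in range(int(150*k),int(244*k)) if not 178*k<u<212*k]
p=first_rows(m,us); p=p[(p[:,1]>110*k)]; print('pad',arc(s,p,.004,.045,[.531,-.187]))
og=(hsv[...,0]<20)&(hsv[...,1]>130)&(hsv[...,2]>80)
us=[u for u in range(int(160*k),int(234*k)) if not 182*k<u<212*k]
p=first_rows(og,us); p=p[p[:,1]>100*k]; print(p.astype(int).tolist()); 
for z in(.024,.027): print('foot top edge',arc(s,p,z,.027,[.531,-.187]))
# rim from depth
P=cloud(s); print('pad-z',np.median(P[(hsv[...,2]>230)&(hsv[...,1]<30)&(P[...,2]<.02)],0))
E
```

```text
pad (array([ 0.53031107, -0.18572626]), np.float64(0.00017423242796377192), 78)
[[210, 223], [211, 219], [212, 215], [213, 213], [214, 212], [215, 210], [216, 208], [217, 207], [218, 206], [219, 204], [220, 203], [221, 202], [222, 201], [223, 200], [224, 200], [225, 199], [226, 198], [227, 197], [228, 197], [229, 196], [230, 196], [231, 195], [232, 195], [233, 194], [234, 194], [235, 193], [275, 195], [276, 196], [277, 196], [278, 197], [279, 198], [280, 199], [281, 200], [282, 200], [283, 201], [284, 202], [285, 203], [286, 204], [287, 205], [288, 206], [289, 207], [290, 209], [291, 210], [292, 212], [293, 213], [294, 215], [295, 220], [296, 224]]
foot top edge (array([ 0.53156848, -0.18909144]), np.float64(0.00014937751601962448), 48)
foot top edge (array([ 0.53105004, -0.1884049 ]), np.float64(0.00020115827715999312), 48)
pad-z [ 0.54334377 -0.15230923  0.00426151]
```

servo_tool --rows '[[[1,0,3],0,-0.5],[[2,0,7],0,-0.5],[[2,0,11],0,-0.5],[[2,0,14],0,-0.5],[[2,0,16],0,-0.5],[[2,0,16],0,-0.5]]'

```text
t: 6.55
tcp_pos: [0.5302, -0.1856, 0.2054]
tool_rot: [0.45, 0.893, -0.001, -0.0]
force: [-0.2, -0.1, -1.1]
finger_gap: 0.607
```

Run:
```python
from m import *
st=sense(); print(st['t'],st['tcp_pos'],yang(st),st['force'])
s=snap('wrist'); im=s['image']; hsv=cv2.cvtColor(im,cv2.COLOR_BGR2HSV)
cv2.imwrite('pics/w3.png',im)
k=512/395
blue=(hsv[...,0]>95)&(hsv[...,0]<130)&(hsv[...,1]>80)
m=~blue; m[:int(90*k)]=0
us=[u for u in range(190,320) if not 225<u<280]
p=first_rows(m,us); print(p[::8].astype(int).tolist()); p=p[p[:,1]>135]; print('pad',arc(s,p,.004,.045,[.531,-.187]))
og=(hsv[...,0]<20)&(hsv[...,1]>130)&(hsv[...,2]>80)
us=[u for u in range(207,303) if not 236<u<275]
p=first_rows(og,us); p=p[p[:,1]>100*k]
z=st['tcp_pos'][2]-.1973
for dz in(0,.003): print('foot',arc(s,p,z+dz,.027,[.531,-.187]))
# handle centre line
r=og.copy(); 
for v in range(150,245,15):
    x=np.nonzero(r[v,236:275])[0]+236
    if len(x): print(v,x.min(),x.max(),end='; ')
```

```text
6.55 [ 0.5301706  -0.18555984  0.20537748] 36.46962278148276 [-0.23734969 -0.09258186 -1.08722132]
[[190, 193], [198, 181], [206, 173], [214, 168], [222, 163], [284, 161], [292, 165], [300, 170], [308, 178], [316, 187]]
pad (array([ 0.5303418 , -0.18573032]), np.float64(0.00016455951589287583), 76)
foot (array([ 0.5303056 , -0.18758845]), np.float64(0.00013921602532958603), 49)
foot (array([ 0.52978419, -0.18689846]), np.float64(0.00019090901327982433), 49)
150 247 261; 165 242 266; 180 241 267; 195 236 272; 210 241 267; 225 241 266; 240 241 266;
```

View pics/w3.png

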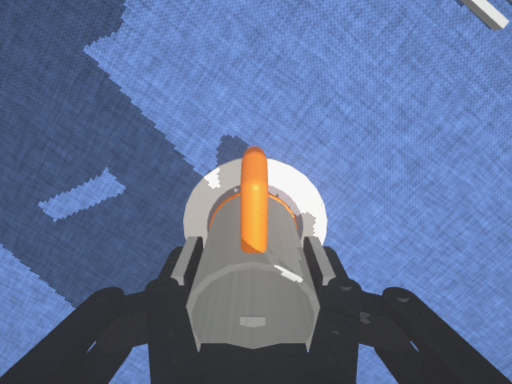

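The wrist view shows the foot ring (210–300, top at 193) inside the pad (184–327) and the handle straight at column 254. I'll trim about 1 mm, lower to contact, then release.

servo_tool --rows '[[[1,0,1],0,-0.5],[[1,0,2],0,-0.5],[[1,0,3],0,-0.5],[[1,0,3.5],0,-0.5],[[1,0,4],0,-0.5],[[1,0,4.4],0,-0.5],[[1,0,4.4],0,-0.5]]'

```text
t: 7.3
tcp_pos: [0.5297, -0.1848, 0.2013]
tool_rot: [0.45, 0.893, -0.001, -0.0]
force: [-0.2, 0.4, 0.9]
finger_gap: 0.612
```

servo_tool --rows '[[[0,0,0.4],0,-0.5],[[0,0,0.6],0,-0.5],[[0,0,0.6],0,-0.5]]'

```text
t: 7.6
tcp_pos: [0.5296, -0.1848, 0.2013]
tool_rot: [0.45, 0.893, -0.001, -0.0]
force: [-1.1, 1.6, 5.0]
finger_gap: 0.611
```

servo_tool --rows '[[[0,0,0],0,0.25],[[0,0,0],0,0.3],[[0,0,0],0,0.4],[[0,0,0],0,0.5],[[0,0,0],0,0.7],[[0,0,0],0,0.9],[[0,0,0],0,1],[[0,0,0],0,1]]'

```text
t: 8.4
tcp_pos: [0.5296, -0.1847, 0.2013]
tool_rot: [0.45, 0.893, -0.001, -0.0]
force: [0.3, -0.3, -0.5]
finger_gap: 1.002
```

servo_tool --rows '[[[0,0,-5],0,1],[[0,0,-15],0,1],[[0,0,-35],0,1],[[0,0,-60],0,1],[[0,0,-90],0,1],[[0,0,-120],0,1],[[0,0,-140],0,1],[[0,0,-150],0,1]]'

```text
t: 9.2
tcp_pos: [0.5301, -0.1846, 0.3543]
tool_rot: [0.45, 0.893, -0.001, 0.002]
force: [-0.4, -0.6, -0.1]
finger_gap: 0.995
```

servo_tool --rows '[[[20,0,-2],0,1],[[55,0,-2],0,1],[[90,0,-2],0,1],[[130,0,-2],0,1],[[170,0,-2],0,1],[[200,0,-2],0,1],[[220,0,-2],0,1],[[220,0,-2],0,1]]'

```text
t: 10.0
tcp_pos: [0.3973, -0.006, 0.355]
tool_rot: [0.449, 0.893, -0.001, 0.001]
force: [0.2, -0.7, -0.3]
finger_gap: 0.998
```

Run:
```python
from m import *
st=sense(); print(st['t'],st['tcp_pos'],st['force'])
s=snap('top'); o=s['image'][130:220,250:370]; s2=snap('side'); p=s2['image'][150:250,215:348]
c=np.zeros((600,800,3),np.uint8); c[:,:]=cv2.resize(o,(800,600),interpolation=cv2.INTER_CUBIC); cv2.imwrite('pics/f1.png',c)
cv2.imwrite('pics/f2.png',cv2.resize(p,(798,600),interpolation=cv2.INTER_CUBIC))
```

```text
10.0 [ 0.39733495 -0.00599518  0.35502955] [ 0.20163661 -0.67252249 -0.3045562 ]
```

View pics/f1.png

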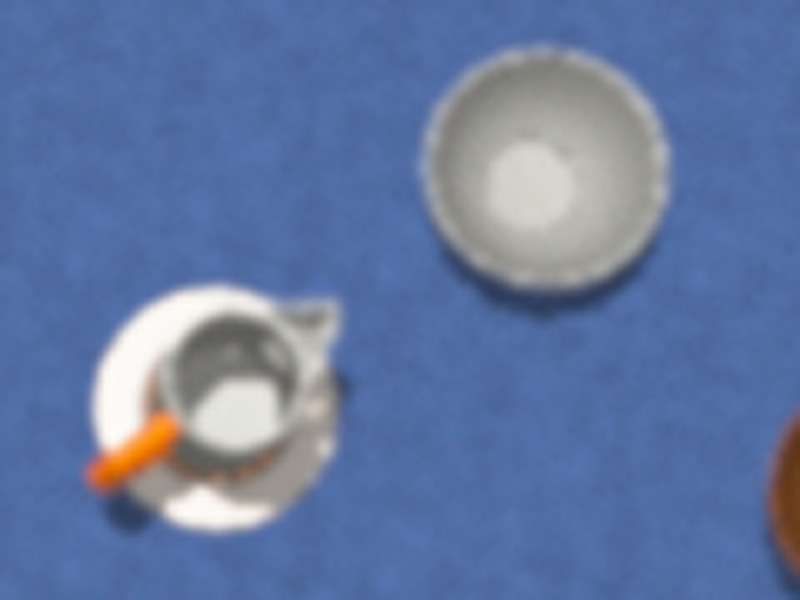

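View pics/f2.png

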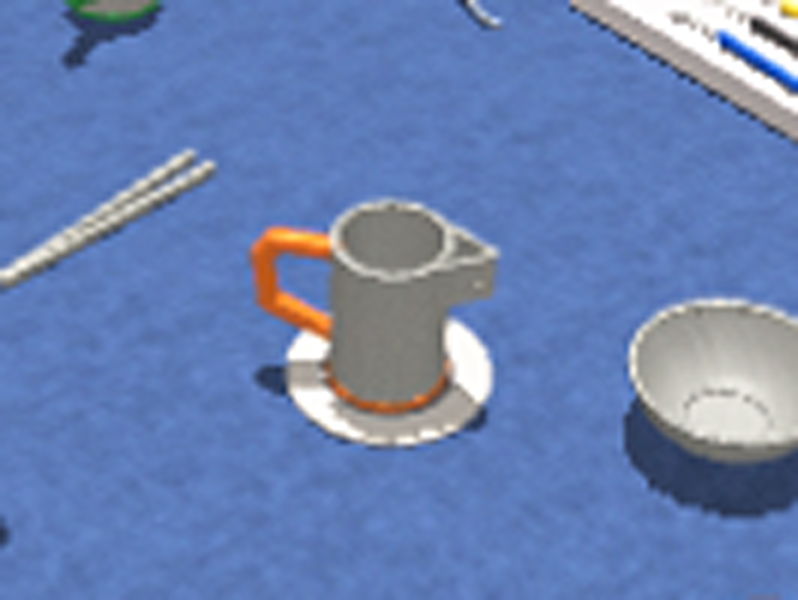

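The jug stands upright on the pad. In the top crop the handle end is at (92,483), the spout tip about (338,308) and the rim centre about (233,384). In the side crop the foot-ring front is at (390,408) and the pad spans 287–493 across and 320–445 down. Now to quantify the centring and heading.

Run:
```python
from m import *
s=load('top'); k=120/800
uv=lambda u,v:(u*k+250-.42,v*k+130-.42)
h=at_z(s,[uv(92,483)],.064)[0]; t=at_z(s,[uv(338,308)],.078)[0]; c=at_z(s,[uv(233,384)],.079)[0]
pad=at_z(s,[uv(217,407)],.004)[0]; bowl=at_z(s,[uv(546,168)],.035)[0]
print(h,t,c,'pad',pad,'bowl',bowl)
for n in('top','side'): 
    f=fit_rim(cloud(load(n)),(.531,-.187),(.073,.087)); print(n,'rim fit',f)
A=lambda a,b:round(np.degrees(np.arctan2(*(b-a)[1::-1])),2)
print('h-t',A(h,t),'c-t',A(c,t),'h-c',A(h,c),'->bowl from pad',A(pad,bowl),'from c',A(c,bowl))
s=load('side'); hsv=cv2.cvtColor(s['image'],cv2.COLOR_BGR2HSV); k=133/798
og=(hsv[...,0]<20)&(hsv[...,1]>110)&(hsv[...,2]>70); 
us=range(int(215+338*k),int(215+445*k)); 
p=np.array([(u,383-np.argmax(og[::-1,u][:])+.5) for u in us]); p=p[(p[:,1]>150+340*k)&(p[:,1]<150+425*k)]
print('foot side',arc(s,p,.004,.027,[.531,-.187]))
m=(hsv[...,1]<80); m[:200]=0; us=range(int(215+300*k),int(215+482*k)); p=np.array([(u,228-np.argmax(m[228:195:-1,u])+.5) for u in us]); print(p[::6].astype(int).tolist())
print('pad side',arc(s,p,.002,.045,[.531,-.187]))
```

```text
[ 0.49388458 -0.13834542  0.064     ] [ 0.55638226 -0.22315674  0.078     ] [ 0.528076   -0.18636749  0.079     ] pad [ 0.53215892 -0.18753063  0.004     ] bowl [ 0.61946639 -0.3049509   0.035     ]
top rim fit (array([ 0.53140125, -0.18679871]), 140)
side rim fit (array([ 0.53104302, -0.19007117]), 136)
h-t -53.61 c-t -52.42 h-c -54.55 ->bowl from pad -53.37 from c -52.38
foot side (array([ 0.53062622, -0.18813465]), np.float64(0.0007905686084325634), 18)
[[265, 218], [271, 222], [277, 223], [283, 224], [289, 222]]
pad side (array([ 0.53063798, -0.18986559]), np.float64(0.0008624396066759421), 30)
```

```bash
python3 -c "
from station import sign_off,sense
print(sense()['t'],sign_off())"
```

```text
the job is handed in; nothing more can be done
10.1 None
```

I gripped the orange-handled jug across its bare sides, carried it to the rest pad, lowered it until the wrist force rose by about 5 N, released it and backed away. I handed the job in at 10.1 s.

- **Position:** The last pictures show the jug upright on the pad. It measured about 0–4 mm from the pad's centre, depending on camera and method. The sign of that offset differs between cameras, which fits the 2 mm calibration, so I made no further correction.
- **Heading:** The handle-to-spout line points at -53.6°. The direction from the pad to the bowl is -53.4°. Cruder readings of the jug's heading differ from that by about 1°.
- **Everything else:** The bowl measured within about 1 mm of where it started. I never moved near enough to touch the green jug, but I did not re-measure it after placing.

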